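# Aim the magnifier, unlatch and hold up the sample cell's arm

### The arm

A 6-joint arm with a two-finger parallel gripper is mounted at the origin on the work surface. World frame = base frame: x ahead of the robot, y to its left, z up, the work surface at z = 0. Lengths are in mm, angles in degrees, forces in N, time in s.
With the tool pointing down it reaches from about 300 to 850 mm from the base axis. Payload 4.2 kg.
Tool frame: the origin (TCP) lies at the very end of the fingers, on their centre line; the grasp point (between the pads) lies 19 mm behind it; z points along the fingers, y is the direction in which the jaws open and shut (so a half turn about z gives the same grasp; the last joint's range is limited). The gripper opens to 91 mm and grips with 3 to 60 N. Pads are 32 mm wide; open, the fingers measure 118 mm over their backs; the gripper's body (76 mm by 178 mm) begins 60 mm behind the grasp point.
Start: joints at [-77.235, 18.312, 89.639, -0, 72.044, -1.146], TCP at [138.245, -558.15, 213.976] pointing down, gripper open.
Joint ranges: [-177.97, 177.97], [-48.28, 115.42], [12.27, 149.76], [-77.06, 257.06], [2.81, 150.46], [-146.56, 146.56]. Speed limits (degrees/s): [147.25, 147.25, 180, 180, 180, 180].

### API

Orientations are given as [roll, pitch, yaw] about the fixed x, y, z axes, in that order (R = Rz(yaw) Ry(pitch) Rx(roll)).
In Python, from workcell import * gives the robot as it stands. The module is installed in compiled form; this text tells all that it offers.
- The arm moves only by the tool servo_tool, never from a script. Its argument "plan" is a list that holds one entry, the list of rows, each a list of 7 numbers: the shift along the tool's x, y, z in mm, then the turn, a rotation vector about the tool's x, y, z in rad, then the opening, from 0 (shut) to 1 (fully open). A call has 1 to 20 rows; each row is the pose to reach, as a shift and turn from the pose commanded when the call began, along the tool's axes at that moment; what a row does not reach only later rows make up. A row lasts 1/10 s, in which the tool goes at most 50 mm and 8.59 degrees, less where a joint would pass 70% of its speed; a pose out of reach is approached as far as the arm can. A call with a gripper value outside its range is refused whole. The fingers move at their own pace and stop on an object; "squeeze" is the grip in N (left out, the last holds). Time passes only in rows, so rows that repeat a pose let the fingers close. It gives the time, the measured TCP pose, the force and the opening at its end, in the units of the state.
- state(): the state, without advancing time (a new reading comes with each control period).
- grab_frame(name): name is "scene" or "side" or "wrist"; returns a dict with "color" (384x512x3 uint8, red, green, blue), "range_z" (384x512 float32, mm along the optical axis (not along the pixel's ray), 0 where there is no reading), "fx", "fy", "cx", "cy" (pixels), "rvec" (rotation vector, rad) and "tvec" (3), from world to camera coordinates, as OpenCV has them; the wrist camera has in their place "tool_from_camera" (4x4, takes a point from camera to tool coordinates, whose origin is the TCP and whose axes are the flange's). Camera axes: x right, y down, z forward; pixel columns grow to the right and rows downward; lengths in mm; the calibration is good to about 2 mm. The wrist camera is an equidistant fisheye: a pixel r from the principal point sees the ray r / f radians off the axis. A picture is of the moment at which its call begins: read the wrist's pose just before it.
- job_done(): hands the job in, once; it reports no verdict.
The state is a dict: "time_s": time; "qpos": joint angles; "qvel": joint speeds; "effort": joint torques, N m; "ee_pos": TCP position; "ee_rot": TCP orientation; "force": force on the tool from outside, world axes, zero at the start; "torque": the same for the moment, N m; "gripper_width": finger opening in mm.
Only numpy, scipy, OpenCV 4.12 (cv2) and the standard library are available. Lean on these libraries where they do the work, as an engineer would, in place of code of your own. Each camera call takes 0.05 s, during which the arm holds its last target.

### The job

First swivel and tilt the bench magnifier by the pin on its rim until the lens looks straight at the round sample seat, and leave it so. Then pull the sample cell's spring latch sideways by its upright handle, lift the hold-down arm off its ball and finish while still holding the arm steady in the gripper, its coupler raised by at least 60 mm, so that a colleague can inspect the seat. Leave everything else on the bench where it is.

Things in the scene. Friction and masses are not known exactly. Their poses are not given: they have to be found in the camera images.
- cell: Sample cell, fixed to the bench: an aluminium base plate 320 x 110 x 12 mm. Origin: underside centre of the plate, at bench height; its x axis runs along the plate and the grey hold-down arm from the arm's hinge (at x -120, 95 above the bench, hinge axis along y) to the ball stud (x +100), y is to the left of that, z up.
- seat (a point): Centre of the round sample seat's rubber face, 52 mm across, on a steel pot at the middle of the plate (cell x 0, y 0), 56 mm above the bench, below the hold-down arm.
- ball (a point): Centre of the 40 mm steel ball on its 16 mm stud, 78 mm above the bench, at cell x +100, y 0; fixed. Flat underside, under which the latch's tooth catches.
- holddown (a joint): Angle (rad) of the hinged hold-down arm: 0 = down, level, its coupler housing over the ball; grows as the coupler end is lifted, stop at 0.9. It weighs about 0.5 to 0.8 kg, about 3 to 6 N to lift at the coupler, and falls back when let go.
- coupler (a point): Centre of the top of the coupler, the box-shaped housing (66 x 58 mm) at the arm's free end, 220 mm from the hinge; 109 mm above the bench with the arm down. Carried by the arm.
- latch (a joint): Travel (m) of the spring latch sideways out of the coupler: 0 = shut, its tooth under the ball and the arm locked down; grows as it is pulled along the cell's -y direction (away from the coupler) up to its stop at 0.016; the tooth is clear of the ball from about 0.009. The spring pulls it back: 3 N at 0, 9 N at 0.016.
- latch_tab (a point): Grasp point of the latch's handle, an upright steel plate on the cell's -y side of the coupler: 28 mm along the cell's x, 10 mm thick along y, its top 18 mm above this point. With the arm down and latch shut this point is at cell x +100, y -66, 137 mm above the bench; the plate stands free of the coupler by 32 mm and reaches 46 mm above the coupler's top. Moves with latch and arm; the arm can be lifted by it.
- magnifier: Bench magnifier, fixed: white round foot 110 mm across, steel column. Origin: centre of the foot's underside, on the bench; the swivel axis is vertical through it. Its x and y axes give the zero of the swivel.
- swivel (a joint): Swivel angle (rad) of the magnifier's fork about the column, counterclockwise from above. At 0 the lens stands 90 mm from the column on the magnifier's -x side and looks along its -x, away from the column. Stiff (0.2 N m): stays where left. Range -0.8 to 2.6.
- tilt (a joint): Tilt angle (rad) of the lens in its fork: 0 = lens upright, looking level; positive = looking down, its top (and pin) going forward, away from the column. Stiff (0.15 N m): stays where left. Range -0.7 to 1.0.
- lens (a point): Centre of the magnifier's round lens (102 mm across with its white rim), on the tilt axis, 90 mm from the swivel axis, 185 mm above the bench. Its -x axis is the lens's line of sight, away from the column; y is the tilt axis; z points to the grip pin.
- grip_pin (a point): Grasp point on the grip pin, a 12 mm thick round grey pin standing 45 mm out of the top of the lens rim in the lens's plane; this point is 80 mm from the lens centre along its z, the pin ends 16 mm beyond. It serves to both swivel and tilt the lens.
- beaker: Bystander, leave alone: open glass beaker, 70 mm across, 85 mm tall. Origin: underside centre.
- dish: Bystander, leave alone: flat round clear dish with lid, 94 mm across, 16 mm tall. Origin: underside centre.
- amber_bottle: Bystander, leave alone: brown glass bottle, 72 mm across, 150 mm tall. Origin: underside centre.
- white_bottle: Bystander, leave alone: white bottle, 66 mm across, 170 mm tall. Origin: underside centre.
- spatula: Bystander, leave alone: steel spatula lying flat, 190 mm long. Origin: underside, on the bench.
- carton: Bystander, leave alone: cardboard carton 90 x 120 x 50 mm. Origin: underside centre.
- tube_rack: Bystander, leave alone: white block 90 x 170 mm with eight capped tubes, 86 mm tall. Origin: underside centre.

How it is judged:
By the outcome, as a careful person would: the job done as asked, in the order asked, and still so for the second after the job is handed in, while the arm keeps its last pose, push and grip.
It also fails if it takes over 48 s, if anything falls off the work surface, if the arm or the gripper's body presses on something with over 40 N, if the wrist force passes 120 N, or if a joint passes its speed limit or range.

## Working session

There is one attempt and no reset: what is moved stays moved. The work goes in short steps, Python scripts to look and compute and a tool call to move; the robot and the scene stay as the last step left them, time stands still between calls to the robot, and variables do not carry over. Pictures are saved under pics/ and viewed, and the job is handed in when it is done.

Besides the shell and the picture viewer there is one more tool, called as name(argument=value, ...), one argument or row to a line, values as JSON. servo_tool: Moves the arm, as the interface text tells. Its arguments: {"type":"object","properties":{"plan":{"type":"array"},"squeeze":{"type":"number"}},"required":["plan"]}

```bash
mkdir -p pics; cat > h.py <<'E'
from workcell import *
import numpy as np, cv2
from scipy.spatial.transform import Rotation as R
def cam(n,save=None):
    s=state(); f=grab_frame(n); f['s']=s
    if save: cv2.imwrite('pics/'+save,cv2.cvtColor(f['color'],cv2.COLOR_RGB2BGR)); np.savez('pics/'+save+'.npz',**{k:v for k,v in f.items() if k!='s'})
    return f
def pts(f):
    z=f['range_z']; v,u=np.mgrid[:z.shape[0],:z.shape[1]]
    P=np.stack([(u-f['cx'])/f['fx']*z,(v-f['cy'])/f['fy']*z,z],-1)
    M=cv2.Rodrigues(np.array(f['rvec'],float))[0]
    W=(P-np.array(f['tvec']).reshape(3))@M
    W[z<=0]=np.nan
    return W
E
python3 - <<'E'
from h import *
for n in('scene','side'):
    f=cam(n,n+'0.png'); M=cv2.Rodrigues(np.array(f['rvec'],float))[0]
    print(n,f['fx'],f['cx'],f['cy'],-M.T@np.array(f['tvec']).reshape(3),M[2])
print(state())
E
```

```text
scene 429.1696287790563 250.31686774900277 187.67345103925646 [ 1260.61058092 -1131.26523076  1026.89729514] [-0.43270038  0.70873019 -0.55720005]
side 361.1740941840782 255.30238924772044 182.24861203588335 [335.33450002 823.64770809 846.39204749] [ 0.21925275 -0.77401906 -0.59398882]
{'time_s': 0.1, 'qpos': array([-7.72362774e+01,  1.83470596e+01,  8.97008581e+01, -1.10060701e-03,
        7.20450382e+01, -1.14639632e+00]), 'qvel': array([-0.10085087, -0.05127079, -0.29180837,  0.00478423, -0.03316541,
       -0.05442106]), 'effort': array([ 1.26889149e-04, -4.13333094e+01, -2.32508934e+01,  7.29175843e-02,
        4.21757600e-02, -6.47381898e-05]), 'ee_pos': array([ 138.11549586, -557.67955799,  213.20380485]), 'ee_rot': array([-1.79907042e+02, -8.13527705e-04,  1.39104584e+01]), 'force': array([ 0.11287775,  0.02235752, -0.74954605]), 'torque': array([-0.02025441,  0.01572031, -0.03543961]), 'gripper_width': 90.96818906711583}
```

View pics/scene0.png

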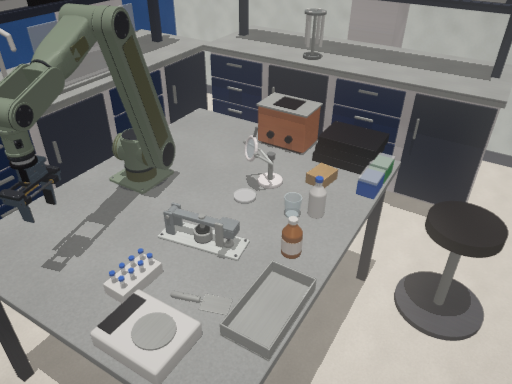

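View pics/side0.png

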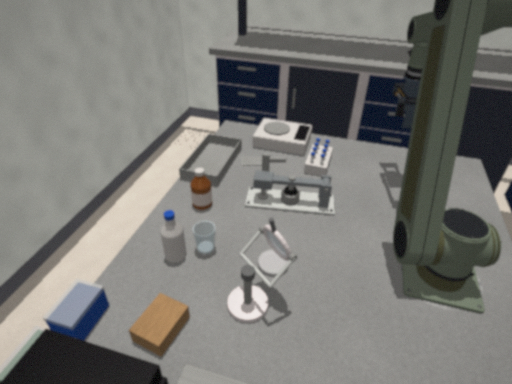

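The scene view shows the cell at about (205,235) and the magnifier foot at (270,180). In the side view they are at (290,197) and (247,302). I'll zoom in on both.

```bash
python3 - <<'E'
import cv2
a=cv2.imread('pics/scene0.png');b=cv2.imread('pics/side0.png')
c1=cv2.resize(a[120:265,150:310],(800,725),interpolation=cv2.INTER_CUBIC)
cv2.imwrite('pics/z1.png',cv2.resize(a[125:265,150:310],None,fx=4,fy=4,interpolation=cv2.INTER_CUBIC))
cv2.imwrite('pics/z2.png',cv2.resize(b[140:330,190:350],None,fx=3.1,fy=3.1,interpolation=cv2.INTER_CUBIC))
E
```

```text
(no output)
```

View pics/z1.png

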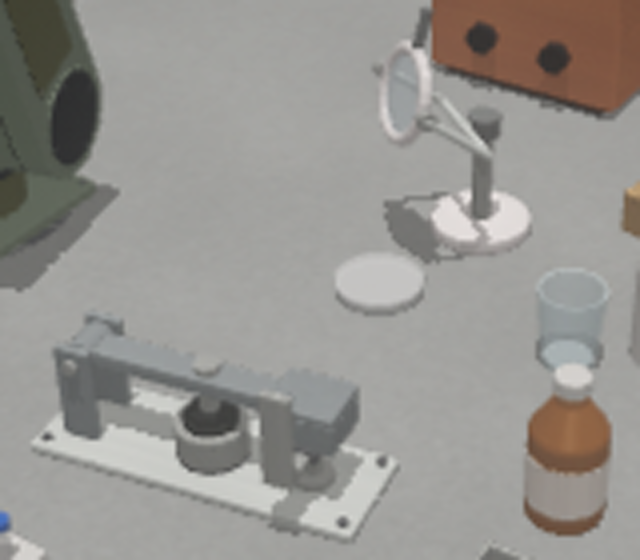

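View pics/z2.png

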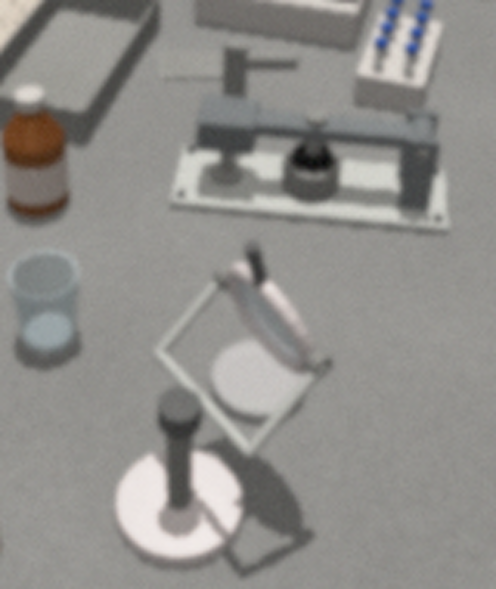

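```bash
python3 - <<'E'
import numpy as np,cv2
from h import pts
for n in('scene','side'):
    f=dict(np.load(f'pics/{n}0.png.npz')); W=pts(f); c=f['color'].astype(int)
    px={'scene':dict(foot=(270,182),platec=(230,247),seat=(203,228),armtop=(190,219),coup=(230,222),tab=(219,226),post=(271,155),lens=(251,148),pin=(256,131),pb=(255,137),carton=(321,175),dish=(245,195),bench=(300,250)),
        'side':dict(foot=(240,310),armtop=(300,180),coup=(262,178),tab=(266,160),post=(248,273),lens=(276,247),pin=(272,223),lab=(241,252),bench=(330,260))}[n]
    print(n)
    for k,(u,v) in px.items(): print(k,W[v,u].round(0), c[v,u])
    M=np.isfinite(W[...,2])
    # white low
    bright=(c.min(-1)>185)&M
    for nm,zr,box in(('foot',(2,30),None),('plate',(6,20),None)):
        m=(bright&(W[...,2]>zr[0])&(W[...,2]<zr[1])).astype(np.uint8)
        nn,l,st,ce=cv2.connectedComponentsWithStats(m)
        for i in range(1,nn):
            if st[i,4]>60:
                p=W[l==i]; print(nm,st[i],p.min(0).round(),p.max(0).round(),np.median(p,0).round(1))
E
```

```text
scene
foot [526. 234.  18.] [169 164 162]
platec [ 608. -197.   12.] [113 114 110]
seat [ 504. -212.   63.] [78 79 77]
armtop [ 458. -224.   92.] [103 106 105]
coup [ 599. -180.  108.] [148 153 154]
tab [ 607. -255.  146.] [116 116 112]
post [520. 247. 143.] [122 122 121]
lens [458. 187. 186.] [155 159 159]
pin [476. 195. 264.] [97 97 95]
pb [472. 195. 236.] [183 180 180]
carton [709. 352.  51.] [183 154 116]
dish [482. 102.  12.] [196 195 194]
bench [831. -97.  27.] [143 137 131]
foot [270 173  13  13  95] [502. 222.  10.] [562. 314.  22.] [537.2 269.3  16.4]
foot [258 174  12  11  77] [445. 206.   3.] [526. 278.  23.] [489.3 234.1  16.7]
foot [234 189  22  12 206] [434.  59.   9.] [522. 145.  22.] [479.7 100.5  14.7]
foot [158 229  64  24 441] [ 342. -282.    3.] [ 584. -202.   20.] [ 455.1 -243.4   10.5]
foot [225 236  24  23 191] [ 591. -238.    5.] [ 657. -130.   16.] [ 632.3 -195.1   10.5]
plate [270 173  13  13  88] [502. 222.  10.] [562. 314.  20.] [538.6 269.7  16.3]
plate [258 174  12  11  67] [458. 206.  10.] [526. 274.  20.] [489.3 233.3  16.5]
plate [234 189  22  12 203]
[... 1081 characters left out ...]
.2  18. ]
foot [252 286  15  25 241] [457. 210.  14.] [511. 276.  21.] [482.6 240.5  17.8]
plate [246 189  13  16  93] [ 611. -222.    8.] [ 653. -133.   15.] [ 634.5 -180.7   12.1]
plate [268 190  12   7  61] [ 535. -246.    8.] [ 581. -204.   15.] [ 553.8 -222.4   11.2]
plate [301 192  17   9 113] [ 397. -271.    7.] [ 461. -216.   16.] [ 430.6 -242.    11.7]
plate [272 204  46   7 133] [ 389. -189.    7.] [ 549. -144.   17.] [ 458.4 -164.2   11.5]
plate [260 251  26  21 369] [443.  67.  12.] [520. 145.  20.] [484.4 109.3  15.8]
plate [228 287  33  33 442] [467. 226.  14.] [563. 316.  20.] [531.2 285.   17.8]
plate [252 286  15  25 223] [457. 210.  14.] [511. 276.  20.] [482.6 240.6  17.6]
```

```bash
python3 - <<'E'
import numpy as np,cv2
from h import pts
from scipy.optimize import least_squares
for n in('scene','side'):
    f=dict(np.load(f'pics/{n}0.png.npz')); W=pts(f); c=f['color'].astype(int)
    X=W.reshape(-1,3); C=c.reshape(-1,3)
    def sel(lo,hi): return np.all((X>lo)&(X<hi),1)
    # plate
    s=sel([300,-310,7],[690,-100,17])&(C.min(1)>150)
    p=X[s][:,:2].astype(np.float32); r=cv2.minAreaRect(p); print(n,'plate',len(p),r,cv2.boxPoints(r).round(0).tolist())
    s=sel([440,190,12],[580,335,24])&(C.min(1)>180)
    p=X[s][:,:2].astype(np.float32); print('foot',len(p),cv2.minEnclosingCircle(p),cv2.minAreaRect(p))
    s=sel([480,230,40],[545,300,158]); p=X[s]; print('column',len(p),np.median(p,0),p.min(0),p.max(0))
    s=sel([380,120,120],[535,255,300]); p=X[s]
    for z0 in range(120,300,15):
        q=p[(p[:,2]>=z0)&(p[:,2]<z0+15)]
        if len(q): print(z0,len(q),q.mean(0).round(),q.min(0).round(),q.max(0).round())
    s=sel([540,-240,100],[680,-100,116]); p=X[s][:,:2].astype(np.float32); print('coup',len(p),cv2.minAreaRect(p))
    s=sel([550,-290,118],[680,-220,175]); p=X[s]; print('tab',len(p),p.mean(0),p.min(0),p.max(0))
    s=sel([420,-240,88],[560,-160,112]); p=X[s]; print('arm',len(p),p.mean(0),np.polyfit(p[:,0],p[:,1],1))
E
```

```text
scene plate 750 ((495.0162353515625, -202.3373260498047), (318.01629638671875, 117.44828033447266), 9.24659252166748) [[329.0, -170.0], [348.0, -286.0], [661.0, -235.0], [643.0, -119.0]]
foot 175 ((512.1433715820312, 261.1114807128906), 55.6967658996582) ((511.39471435546875, 260.6927795410156), (104.48809051513672, 97.76663208007812), 24.116485595703125)
column 128 [513.1417479  252.89344075 125.6455624 ] [482.89000105 230.87462081  40.89713288] [528.52455678 278.87102755 146.81993764]
120 30 [508. 241. 131.] [437. 183. 120.] [529. 255. 135.]
135 50 [482. 210. 142.] [424. 162. 135.] [535. 255. 149.]
150 53 [468. 180. 157.] [415. 151. 150.] [534. 210. 165.]
165 56 [471. 177. 172.] [411. 146. 165.] [529. 217. 179.]
180 74 [458. 185. 187.] [394. 143. 180.] [513. 232. 195.]
195 50 [465. 185. 203.] [416. 151. 195.] [500. 217. 210.]
210 38 [466. 188. 217.] [429. 161. 210.] [495. 218. 225.]
225 31 [468. 193. 231.] [440. 174. 226.] [491. 213. 239.]
240 8 [467. 201. 248.] [460. 196. 240.] [471. 211. 255.]
255 10 [469. 203. 262.] [461. 195. 255.] [476. 208. 268.]
270 8 [471. 206. 275.] [463. 
[... 1131 characters left out ...]
 [513. 239. 195.]
195 86 [449. 204. 202.] [404. 173. 195.] [497. 233. 210.]
210 77 [445. 212. 218.] [421. 172. 210.] [497. 228. 225.]
225 100 [458. 206. 231.] [431. 180. 225.] [487. 221. 239.]
240 20 [463. 208. 248.] [459. 203. 240.] [471. 212. 255.]
255 19 [466. 211. 263.] [461. 205. 256.] [473. 215. 270.]
270 24 [468. 212. 276.] [464. 206. 270.] [474. 216. 280.]
coup 237 ((582.52197265625, -187.39047241210938), (84.76791381835938, 60.86113739013672), 9.774242401123047)
tab 80 [ 601.91201603 -247.68280791  138.86680579] [ 588.34037063 -257.35130221  118.26737744] [ 615.5448546  -241.83113987  156.4412852 ]
arm 343 [ 490.72823556 -194.52302119  101.02993446] [ 1.86012039e-01 -2.85804381e+02]
```

```bash
cat >> h.py <<'E'
import json
COL=np.array([511.,262.5,0]); CELL=np.array([494.5,-201.5,0]); CYAW=9.3
def lensrot(az,t):  # columns: x=radial (back is -sight), per magnifier: sight=-x ; az,t deg
    r=np.array([np.cos(np.radians(az)),np.sin(np.radians(az)),0]); Z=np.array([0,0,1.]); t=np.radians(t)
    pin=np.cos(t)*Z+np.sin(t)*r; sight=np.cos(t)*r-np.sin(t)*Z
    return r,pin,sight
def pinpose(az,t,back=0.,d=80.):
    r,pin,sight=lensrot(az,t)
    z=-pin; x=-sight; y=np.cross(z,x)
    Rm=np.stack([x,y,z],1)
    g=COL+90*r+np.array([0,0,185])+pin*(d+back)
    return g+z*19, Rm
def rel(p0,R0,p,Rm):
    return np.r_[R0.T@(p-p0),R.from_matrix(R0.T@Rm).as_rotvec()]
def rp(rpy): return R.from_euler('xyz',rpy,degrees=True).as_matrix()
def down(yaw): return rp([180,0,yaw])
def show(L):
    for r in L: print([round(float(v),1) for v in r[:3]]+[round(float(v),3) for v in r[3:]])
def setcmd(p,Rm): json.dump([list(p),np.array(Rm).tolist()],open('cmd.json','w'))
def cmd():
    a=json.load(open('cmd.json')); return np.array(a[0]),np.array(a[1])
def st():
    s=state(); print(s['time_s'],'q',s['qpos'].round(1),'p',s['ee_pos'].round(1),s['ee_rot'].round(2),'F',s['force'].round(1),'w',round(s['gripper_width'],1)); return s
def apply(row):
    p0,R0=cmd(); row=np.array(row,float)
    setcmd(p0+R0@row[:3],R0@R.from_rotvec(row[3:6]).as_matrix())
E
python3 - <<'E'
from h import *
setcmd([138.245,-558.15,213.976],down(13.911))
p0,R0=cmd()
a=(np.array([420,-250,360.]),down(35)); b=pinpose(-128,-14,back=75)
print(b[0]); show([rel(p0,R0,*a),rel(p0,R0,*b)])
E
```

```text
[475.84657802 217.50567169 316.96021877]
[347.6, -231.4, -146.0, 0.0, 0.0, -0.368]
[514.2, -671.7, -103.0, -0.081, -0.235, -0.661]
```

servo_tool(
  plan=[
    [[348,-231,-146,0,0,-0.368,1],[348,-231,-146,0,0,-0.368,1],[348,-231,-146,0,0,-0.368,1],[348,-231,-146,0,0,-0.368,1],[348,-231,-146,0,0,-0.368,1],[348,-231,-146,0,0,-0.368,1],[348,-231,-146,0,0,-0.368,1],[348,-231,-146,0,0,-0.368,1],[348,-231,-146,0,0,-0.368,1],[514,-672,-103,-0.081,-0.235,-0.661,1],[514,-672,-103,-0.081,-0.235,-0.661,1],[514,-672,-103,-0.081,-0.235,-0.661,1],[514,-672,-103,-0.081,-0.235,-0.661,1],[514,-672,-103,-0.081,-0.235,-0.661,1],[514,-672,-103,-0.081,-0.235,-0.661,1],[514,-672,-103,-0.081,-0.235,-0.661,1],[514,-672,-103,-0.081,-0.235,-0.661,1],[514,-672,-103,-0.081,-0.235,-0.661,1],[514,-672,-103,-0.081,-0.235,-0.661,1],[514,-672,-103,-0.081,-0.235,-0.661,1]],
  ],
)

```text
time_s: 2.1
ee_pos: [475.5, 220.6, 315.2]
ee_rot: [-179.9, 14.1, 52.2]
force: [-0.0, -0.2, 0.6]
gripper_width: 91.0
```

```bash
python3 - <<'E'
from h import *
apply([514, -672, -103, -0.081, -0.235, -0.661]); print(cmd()[0])
f=cam('wrist','w1.png'); st(); print(f['tool_from_camera'].round(3),f['fx'],f['cx'],f['cy'])
cam('scene','scene1.png');cam('side','side1.png'); st()
E
```

```text
[475.61107811 217.71347339 316.976     ]
2.15 q [27.2 18.1 76.9 -5.9 97.8 64.9] p [475.4 218.7 315.8] [-179.96   14.12   52.13] F [-0.3 -0.8  1.2] w 91.2
[[ 0.00000e+00 -9.67000e-01 -2.56000e-01  7.03630e+01]
 [ 1.00000e+00 -0.00000e+00  1.00000e-03 -5.88000e-01]
 [-1.00000e-03 -2.56000e-01  9.67000e-01 -1.70755e+02]
 [ 0.00000e+00  0.00000e+00  0.00000e+00  1.00000e+00]] 297.3186396354542 256.4679855365655 190.93854254898108
2.25 q [27.  18.  76.9 -5.9 97.8 64.9] p [475.4 216.9 316.8] [179.99  14.05  51.95] F [ 0.1 -0.4  0.3] w 91.1
```

View pics/w1.png

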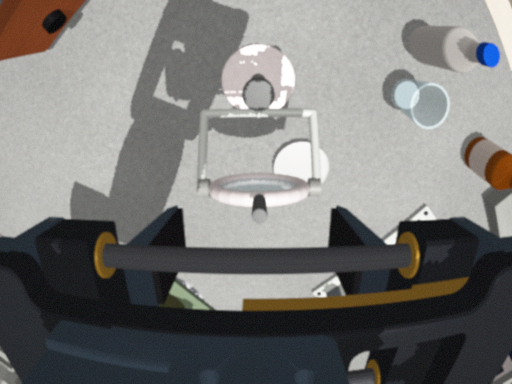

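Wrist view: the pin ends at (260,213), the lens ring is centred at (260,190), the fork pivots are at (204,186) and (316,186), and the column top is at (258,92). The jaws are centred on the pin. I'll measure the depths.

```bash
cat >> h.py <<'E'
def wpts(f,Tp,TR):
    z=f['range_z']; v,u=np.mgrid[:z.shape[0],:z.shape[1]]
    dx=u-f['cx'];dy=v-f['cy'];r=np.hypot(dx,dy)+1e-9;th=r/f['fx']
    k=np.tan(th)/r
    P=np.stack([dx*k*z,dy*k*z,z],-1); T=np.array(f['tool_from_camera'])
    Q=P@T[:3,:3].T+T[:3,3]; Q[(z<=0)]=np.nan
    return Q, Q@TR.T+Tp
E
python3 - <<'E'
from h import *
f=dict(np.load('pics/w1.png.npz')); 
Q,W=wpts(f,np.array([475.4,218.7,315.8]),rp([-179.96,14.12,52.13]))
for n,(u,v) in dict(tip=(260,213),tip2=(260,209),tip3=(260,203),rimtop=(260,199),rimL=(212,187),rimR=(306,187),pivL=(204,186),pivR=(316,187),colT=(258,92),foot=(240,75),seat=(0,0)).items(): print(n,Q[v,u].round(1),W[v,u].round(1),f['color'][v,u])
# foot circle
X=W.reshape(-1,3);C=f['color'].reshape(-1,3)
s=np.all((X>[440,190,12])&(X<[580,335,24]),1)&(C.min(1)>180); print(cv2.minEnclosingCircle(X[s][:,:2].astype(np.float32)))
s=np.all((X>[480,230,138])&(X<[545,300,160]),1); print(cv2.minEnclosingCircle(X[s][:,:2].astype(np.float32)),np.median(X[s],0))
s=np.all((X>[440,170,240])&(X<[500,240,285]),1);print(s.sum(),X[s].round().tolist()[::6])
for n in ('scene1','side1'):
    g=dict(np.load(f'pics/{n}.png.npz')); w=pts(g).reshape(-1,3)
E
```

```text
tip [-2.5  2.3 40.1] [469.7 207.7 277.5] [176 177 175]
tip2 [ 0.8  2.3 39.8] [471.7 210.2 277. ] [137 141 138]
tip3 [ 1.   2.5 54.3] [469.8 207.5 262.9] [56 55 57]
rimtop [ 1.2  2.6 64.8] [468.4 205.5 252.6] [59 55 53]
rimL [ -0.6 -44.3 113.1] [423.  223.7 206.3] [150 142 140]
rimR [ -0.5  48.8 112.5] [496.7 166.7 206.8] [176 170 165]
pivL [ -3.1 -55.  127.3] [411.  225.6 193.1] [185 184 179]
pivR [ -3.4  61.5 124.2] [503.2 154.5 196.1] [210 209 203]
colT [ 94.4   1.4 151.6] [509.9 260.9 145.8] [175 175 173]
foot [129.2 -24.3 272.7] [492.1 280.1  19.9] [200 190 190]
seat [ 218.9 -271.7   57.9] [382.6 542.  206.4] [82 82 80]
((508.22821044921875, 258.5474548339844), 54.98992156982422)
((504.092041015625, 253.42857360839844), 23.98179054260254) [507.1678401  257.7500392  144.82111135]
357 [[466.0, 204.0, 241.0], [468.0, 203.0, 243.0], [466.0, 205.0, 246.0], [462.0, 205.0, 243.0], [468.0, 205.0, 250.0], [462.0, 206.0, 246.0], [468.0, 206.0, 253.0], [461.0, 206.0, 247.0], [469.0, 207.0, 257.0], [469.0, 199.0, 246.0], [468.0, 208.0, 259.0], [470.0, 202.0, 253.0], [468.0, 209.0, 261.0], [4
[... 378 characters left out ...]
0, 278.0], [473.0, 209.0, 276.0], [466.0, 212.0, 276.0], [471.0, 210.0, 278.0], [474.0, 207.0, 277.0], [469.0, 211.0, 278.0], [472.0, 208.0, 278.0], [466.0, 212.0, 278.0], [469.0, 208.0, 277.0], [473.0, 206.0, 277.0], [467.0, 210.0, 278.0], [471.0, 207.0, 278.0], [465.0, 211.0, 278.0], [469.0, 207.0, 277.0], [472.0, 205.0, 278.0], [466.0, 209.0, 279.0], [470.0, 207.0, 279.0], [473.0, 204.0, 279.0], [467.0, 207.0, 278.0], [471.0, 204.0, 279.0], [466.0, 207.0, 279.0], [469.0, 204.0, 278.0], [463.0, 208.0, 279.0], [467.0, 206.0, 280.0], [471.0, 202.0, 278.0], [466.0, 205.0, 280.0], [469.0, 202.0, 279.0], [466.0, 205.0, 281.0], [469.0, 202.0, 279.0], [466.0, 203.0, 280.0], [465.0, 203.0, 280.0]]
```

servo_tool(
  plan=[
    [[-2,2.4,38,0,0,0,1],[-2,2.4,60,0,0,0,1],[-2,2.4,75,0,0,0,1],[-2,2.4,75,0,0,0,1],[-2,2.4,75,0,0,0,0],[-2,2.4,75,0,0,0,0],[-2,2.4,75,0,0,0,0],[-2,2.4,75,0,0,0,0],[-2,2.4,75,0,0,0,0],[-2,2.4,75,0,0,0,0],[-2,2.4,75,0,0,0,0],[-2,2.4,75,0,0,0,0]],
  ],
  squeeze=25,
)

```text
time_s: 3.45
ee_pos: [465.1, 200.5, 244.6]
ee_rot: [180.0, 14.0, 52.0]
force: [0.2, -1.1, -0.6]
gripper_width: 29.9
```

servo_tool(
  plan=[
    [[0,0,0,0,0,0,0],[0,0,0,0,0,0,0],[0,0,0,0,0,0,0],[0,0,0,0,0,0,0]],
  ],
)

```text
time_s: 3.85
ee_pos: [464.6, 200.8, 244.6]
ee_rot: [-179.9, 14.0, 52.0]
force: [-2.3, 1.7, 1.0]
gripper_width: 11.2
```

```bash
python3 - <<'E'
from h import *
import h
apply([-2,2.4,75,0,0,0]); p0,R0=cmd(); st(); print(p0)
h.COL[:]=[510,261.5,0]
seat=CELL+[0,0,56]
d=seat-COL; az=np.degrees(np.arctan2(d[1],d[0])); D=np.hypot(d[0],d[1]); t=np.degrees(np.arctan2(129,D-90)); print(az,D,t)
az0,t0=-127.5,-13.; 
L0=pinpose(az0,t0); 
L=[]
for k in np.linspace(0,1,9)[1:]:
    pa,Ra=pinpose(az0+(az%360-360-az0)*k, t0+(t-t0)*k)
    # rigid map
    Rd=Ra@L0[1].T; c0=COL+90*lensrot(az0,0)[0]+[0,0,185]; ca=COL+90*lensrot(az0+(az-az0)*k,0)[0]+[0,0,185]
    L.append(rel(p0,R0,ca+Rd@(p0-c0),Rd@R0))
show(L)
E
```

```text
3.85 q [26.  18.  87.1 -6.  87.6 65. ] p [464.6 200.8 244.6] [-179.93   14.     52.  ] F [-2.3  1.7  1. ] w 11.2
[465.1395987  200.4335525  244.68137743]
-91.91739316926879 463.25937659155915 19.065363418047074
[-3.9, 6.2, 0.1, -0.015, 0.07, -0.076]
[-7.2, 13.1, 0.3, -0.026, 0.14, -0.153]
[-9.9, 20.5, 0.8, -0.03, 0.209, -0.232]
[-11.9, 28.4, 1.3, -0.03, 0.277, -0.31]
[-13.1, 36.7, 1.9, -0.024, 0.345, -0.39]
[-13.4, 45.5, 2.7, -0.012, 0.411, -0.47]
[-12.8, 54.4, 3.5, 0.005, 0.476, -0.55]
[-11.2, 63.6, 4.4, 0.027, 0.54, -0.63]
```

servo_tool(
  plan=[
    [[-2,3,0,-0.008,0.035,-0.038,0],[-4,6,0,-0.015,0.07,-0.076,0],[-5.5,9.5,0.2,-0.021,0.105,-0.115,0],[-7,13,0.3,-0.026,0.14,-0.153,0],[-8.5,17,0.5,-0.028,0.175,-0.193,0],[-10,20.5,0.8,-0.03,0.209,-0.232,0],[-11,24.5,1,-0.03,0.243,-0.271,0],[-12,28.5,1.3,-0.03,0.277,-0.31,0],[-12.5,32.5,1.6,-0.027,0.311,-0.35,0],[-13,36.7,2,-0.024,0.345,-0.39,0],[-13.3,41,2.3,-0.018,0.378,-0.43,0],[-13.4,45.5,2.7,-0.012,0.411,-0.47,0],[-13.2,50,3.1,-0.004,0.444,-0.51,0],[-12.8,54.4,3.5,0.005,0.476,-0.55,0],[-12,59,4,0.016,0.508,-0.59,0],[-11.2,63.6,4.4,0.027,0.54,-0.63,0],[-11.2,63.6,4.4,0.027,0.54,-0.63,0],[-11.2,63.6,4.4,0.027,0.54,-0.63,0],[-11.2,63.6,4.4,0.027,0.54,-0.63,0]],
  ],
)

```text
time_s: 5.75
ee_pos: [508.1, 151.9, 243.3]
ee_rot: [-179.8, -18.0, 87.6]
force: [0.6, 0.0, 0.9]
gripper_width: 11.6
```

```bash
python3 - <<'E'
from h import *
apply([-11.2,63.6,4.4,.027,.54,-.63]); st(); print(cmd()[0])
cam('wrist','w2.png');cam('scene','scene2.png');cam('side','side2.png'); st()
a=cv2.imread('pics/scene2.png');b=cv2.imread('pics/side2.png')
o=np.hstack([cv2.resize(x,(400,420),interpolation=cv2.INTER_CUBIC) for x in(a[100:205,210:310],b[200:330,210:334])])
cv2.imwrite('pics/z3.png',o)
E
```

```text
5.75 q [ 4.1 11.7 97.  19.1 70.5  0.2] p [508.1 151.9 243.3] [-179.79  -18.03   87.57] F [0.6 0.  0.9] w 11.6
[507.89018801 151.85690225 243.11416207]
5.9 q [ 4.1 11.7 97.  19.1 70.5  0.2] p [508.1 151.9 243.3] [-179.8   -18.04   87.6 ] F [0.3 0.  1.9] w 11.2
```

View pics/z3.png

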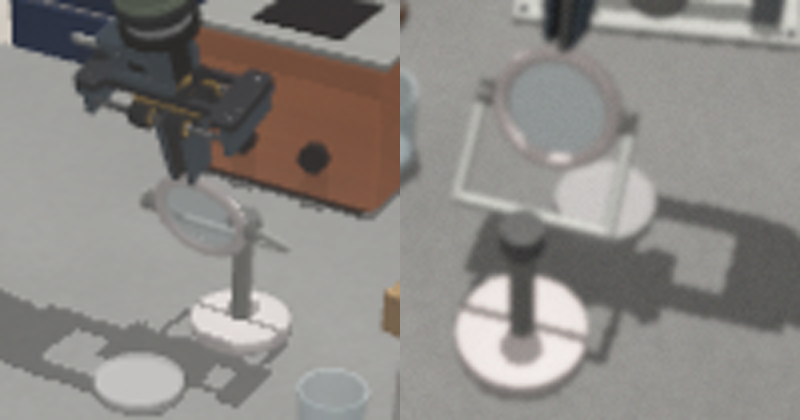

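View pics/w2.png

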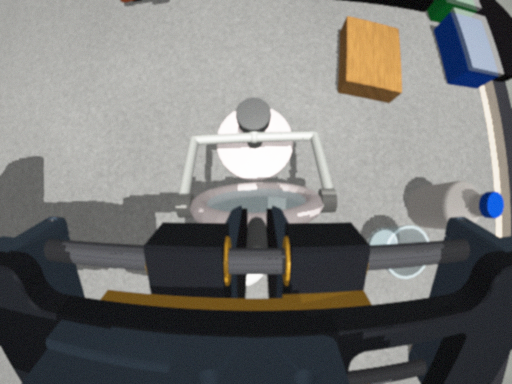

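The lens is still held: it has swung toward the cell and is tilted down. Next I fit its plane and centre from the depth data.

```bash
cat > lensfit.py <<'E'
from h import *
import h,sys
def run(names,wpose=None,wname=None):
    h.COL[:]=[510,261.5,0]
    c=COL+90*lensrot(-91.9,0)[0]+[0,0,185]; seat=CELL+[0,0,56]
    for n in names:
        g=dict(np.load(f'pics/{n}.png.npz'))
        if wpose is not None and n.startswith('w'): X=wpts(g,*wpose)[1].reshape(-1,3)
        else: X=pts(g).reshape(-1,3)
        C=g['color'].reshape(-1,3)
        r,pin,s=lensrot(-91.9,19)
        d=X-c; perp=d@s; rad=np.linalg.norm(d-np.outer(perp,s),axis=1)
        m=(np.abs(perp)<16)&(rad<54)&(C.max(1)>100)
        p=X[m]
        for it in range(3):
            c0=p.mean(0); nrm=np.linalg.svd(p-c0,full_matrices=False)[2][2]; nrm*=np.sign(nrm@s); e=(p-c0)@nrm
            p=p[np.abs(e)<max(3,2*e.std())]
        print(n,len(p),'az',np.degrees(np.arctan2(nrm[1],nrm[0])).round(2),'tilt',np.degrees(np.arcsin(-nrm[2])).round(2),'std',e.std().round(2),'cent',c0.round(1),'want c',c.round(1))
if __name__=='__main__':
    run(['scene2','side2','w2'],(np.array([508.1,151.9,243.3]),rp([-179.8,-18.03,87.6])))
    g=dict(np.load('pics/w2.png.npz'));Q,W=wpts(g,np.array([508.1,151.9,243.3]),rp([-179.8,-18.03,87.6]))
    for u,v in((186,200),(327,198),(253,108),(192,141),(315,136)): print(W[v,u].round(1))
E
python3 lensfit.py
```

```text
scene2 303 az -89.43 tilt 17.76 std 2.64 cent [509.  168.3 184. ] want c [507.  171.5 185. ]
side2 1099 az -90.02 tilt 17.22 std 2.06 cent [507.6 174.9 188.4] want c [507.  171.5 185. ]
w2 3775 az -90.27 tilt 17.16 std 1.76 cent [507.5 173.2 190.7] want c [507.  171.5 185. ]
[451.4 174.6 195.2]
[563.8 171.6 195.7]
[507.8 265.  145.3]
[444.9 235.8 139. ]
[568.7 235.2 141. ]
```

```bash
python3 - <<'E'
from h import *
import h
h.COL[:]=[510,261.5,0]
for n in ['scene2','side2','w2']:
    g=dict(np.load(f'pics/{n}.png.npz'))
    X=(wpts(g,np.array([508.1,151.9,243.3]),rp([-179.8,-18.03,87.6]))[1] if n[0]=='w' else pts(g)).reshape(-1,3)
    C=g['color'].reshape(-1,3).astype(int)
    r,pin,s=lensrot(-91,18); c=COL+90*r+[0,0,185]
    for it in range(4):
        d=X-c; perp=d@s; y=np.cross(pin,s); a=d@y; b=d@pin; rad=np.hypot(a,b)
        for R_ in (38,44):
            m=(np.abs(perp)<9)&(rad<R_)
            p=X[m]; c0=p.mean(0); nr=np.linalg.svd(p-c0,full_matrices=False)[2][2]; nr*=np.sign(nr@s); e=(p-c0)@nr
            if it==3: print(n,R_,len(p),'az',np.degrees(np.arctan2(nr[1],nr[0])).round(2),'tilt',np.degrees(np.arcsin(-nr[2])).round(2),e.std().round(2),c0.round(1),'sig',(e.std()/20/np.sqrt(len(p))*57).round(2))
        # rim extents -> centre
        m=(np.abs(perp)<9)&(rad<60)
    m=(np.abs(perp)<8)&(rad<70)&(rad>40)&(C.min(1)>140)
    print('  rim a',np.percentile(a[m],[1,99]).round(1),'b',np.percentile(b[m],[1,99]).round(1))
E
```

```text
scene2 38 162 az -89.63 tilt 18.61 2.22 [508.2 169.4 184. ] sig 0.5
scene2 44 212 az -89.51 tilt 18.25 2.38 [507.4 169.4 182.3] sig 0.47
  rim a [-41.   60.2] b [-44.4  51.5]
side2 38 593 az -90.16 tilt 17.26 1.45 [508.1 174.3 186.2] sig 0.17
side2 44 793 az -90.29 tilt 17.63 1.75 [508.5 175.2 184.8] sig 0.18
  rim a [-65.6  44.5] b [-50.5  51.1]
w2 38 1600 az -90.28 tilt 17.49 0.19 [508.4 173.4 185.3] sig 0.01
w2 44 2349 az -89.68 tilt 18.97 1.07 [508.8 176.2 178.3] sig 0.06
  rim a [-61.1  52.2] b [-43.6  52. ]
```

```bash
python3 - <<'E'
from h import *
import h
h.COL[:]=[508.7,262,0]
p0,R0=cmd()
a0,t0,a1,t1=-90.25,17.5,-91.8,19.0
Ra=pinpose(a0,t0)[1];Rb=pinpose(a1,t1)[1];Rd=Rb@Ra.T
c0=COL+90*lensrot(a0,0)[0]+[0,0,185];c1=COL+90*lensrot(a1,0)[0]+[0,0,185]
show([rel(p0,R0,c1+Rd@(p0-c0),Rd@R0)])
E
```

```text
[-1.7, -3.0, 0.0, -0.008, 0.026, 0.026]
```

servo_tool(
  plan=[
    [[-0.9,-1.5,0,-0.004,0.013,0.013,0],[-1.7,-3,0,-0.008,0.026,0.026,0],[-1.7,-3,0,-0.008,0.026,0.026,0],[-1.7,-3,0,-0.008,0.026,0.026,0]],
  ],
)

```text
time_s: 6.3
ee_pos: [504.6, 150.4, 242.7]
ee_rot: [-179.7, -19.6, 86.0]
force: [-0.1, 1.4, 3.5]
gripper_width: 11.5
```

```bash
cat > lf2.py <<'E'
from h import *
import h
def lens(n,Tp=None,TR=None,col=(508.7,262,0)):
    h.COL[:]=col
    g=dict(np.load(f'pics/{n}.png.npz'))
    X=(wpts(g,Tp,TR)[1] if n[0]=='w' else pts(g)).reshape(-1,3)
    r,pin,s=lensrot(-91.5,19); c=COL+90*r+[0,0,185]
    d=X-c; perp=d@s; y=np.cross(pin,s); rad=np.hypot(d@y,d@pin)
    p=X[(np.abs(perp)<9)&(rad<38)]
    for i in range(3):
        c0=p.mean(0); nr=np.linalg.svd(p-c0,full_matrices=False)[2][2]; nr*=np.sign(nr@s); e=(p-c0)@nr; p=p[np.abs(e)<3*e.std()+.2]
    print(n,len(p),'az',np.degrees(np.arctan2(nr[1],nr[0])).round(2),'tilt',np.degrees(np.arcsin(-nr[2])).round(2),e.std().round(2),c0.round(1))
E
python3 - <<'E'
from lf2 import *
apply([-1.7,-3,0,-.008,.026,.026]); s=st(); Tp,TR=s['ee_pos'],rp(s['ee_rot'])
cam('wrist','w3.png');cam('side','side3.png');cam('scene','scene3.png')
for n in('w3','side3','scene3'): lens(n,Tp,TR)
E
```

```text
6.3 q [ 3.  11.2 98.2 20.8 69.8 -0.1] p [504.6 150.4 242.7] [-179.66  -19.61   85.95] F [-0.1  1.4  3.5] w 11.5
w3 1589 az -92.12 tilt 18.89 0.19 [506.3 173.4 185. ]
side3 596 az -92.01 tilt 19.1 1.49 [506.  174.3 186.3]
scene3 151 az -91.89 tilt 19.79 2.16 [505.5 169.9 182.9]
```

servo_tool(
  plan=[
    [[0,0,0,0,0,0,0.5],[0,0,0,0,0,0,0.5],[0,0,0,0,0,0,0.5],[0,0,0,0,0,0,0.5],[0,0,0,0,0,0,0.5],[0,0,-30,0,0,0,0.5],[0,0,-70,0,0,0,0.5],[0,0,-90,0,0,0,0.5],[0,0,-90,0,0,0,0.5]],
  ],
)

```text
time_s: 7.35
ee_pos: [504.7, 119.7, 330.3]
ee_rot: [179.9, -19.6, 86.1]
force: [0.8, -0.5, -0.9]
gripper_width: 45.5
```

```bash
python3 - <<'E'
from lf2 import *
apply([0,0,-90,0,0,0]); s=st(); Tp,TR=s['ee_pos'],rp(s['ee_rot'])
cam('wrist','w4.png');cam('side','side4.png');cam('scene','scene4.png')
for n in('w4','side4','scene4'): lens(n,Tp,TR)
E
```

```text
7.35 q [-0.5  8.4 89.1 19.8 81.7  0.8] p [504.7 119.7 330.3] [179.92 -19.59  86.05] F [ 0.8 -0.5 -0.9] w 45.5
w4 528 az -92.1 tilt 18.9 0.16 [505.6 174.  183.5]
side4 599 az -92.35 tilt 18.81 1.4 [506.  174.4 186. ]
scene4 148 az -92.39 tilt 19.13 2.11 [506.6 169.7 183.1]
```

```bash
python3 - <<'E'
from h import *
p0,R0=cmd()
a=(np.array([545,-50,330.]),down(50)); b=(np.array([603.8,-251,215]),down(9.3))
show([rel(p0,R0,*a),rel(p0,R0,*b)])
E
```

```text
[-156.4, 53.3, -58.7, -0.113, -0.329, 0.623]
[-380.0, 126.3, -16.5, -0.233, -0.285, 1.325]
```

servo_tool(
  plan=[
    [[-156,53,-59,-0.113,-0.329,0.623,1],[-156,53,-59,-0.113,-0.329,0.623,1],[-156,53,-59,-0.113,-0.329,0.623,1],[-156,53,-59,-0.113,-0.329,0.623,1],[-156,53,-59,-0.113,-0.329,0.623,1],[-156,53,-59,-0.113,-0.329,0.623,1],[-380,126.3,-16.5,-0.233,-0.285,1.325,1],[-380,126.3,-16.5,-0.233,-0.285,1.325,1],[-380,126.3,-16.5,-0.233,-0.285,1.325,1],[-380,126.3,-16.5,-0.233,-0.285,1.325,1],[-380,126.3,-16.5,-0.233,-0.285,1.325,1],[-380,126.3,-16.5,-0.233,-0.285,1.325,1],[-380,126.3,-16.5,-0.233,-0.285,1.325,1],[-380,126.3,-16.5,-0.233,-0.285,1.325,1],[-380,126.3,-16.5,-0.233,-0.285,1.325,1],[-380,126.3,-16.5,-0.233,-0.285,1.325,1],[-380,126.3,-16.5,-0.233,-0.285,1.325,1],[-380,126.3,-16.5,-0.233,-0.285,1.325,1]],
  ],
)

```text
time_s: 9.3
ee_pos: [603.9, -250.6, 215.4]
ee_rot: [180.0, -0.0, 9.4]
force: [0.5, -0.2, 0.2]
gripper_width: 91.5
```

```bash
python3 - <<'E'
from h import *
apply([-380,126.3,-16.5,-.233,-.285,1.325]); s=st(); Tp,TR=s['ee_pos'],rp(s['ee_rot']); print(cmd()[0])
f=cam('wrist','w5.png'); Q,W=wpts(f,Tp,TR); X=W.reshape(-1,3);q=Q.reshape(-1,3)
g=R.from_euler('z',-9.3,degrees=True).as_matrix(); L=(X-CELL)@g.T
m=np.all((L>[75,-85,140])&(L<[125,-45,162]),1); print('tab top cell',m.sum(),L[m].min(0).round(1),L[m].max(0).round(1),L[m].mean(0).round(1),'tool',q[m].mean(0).round(1))
m=np.all((L>[50,-45,104])&(L<[150,45,114]),1); print('coupler',L[m].min(0).round(1),L[m].max(0).round(1),cv2.minAreaRect(L[m][:,:2].astype(np.float32)))
m=np.all((L>[60,-33,106])&(L<[125,33,112]),1); print(cv2.minAreaRect(L[m][:,:2].astype(np.float32)))
E
```

```text
9.3 q [-23.5  25.5  78.3   0.   76.2  57.1] p [ 603.9 -250.6  215.4] [ 1.7999e+02 -4.0000e-02  9.3800e+00] F [ 0.5 -0.2  0.2] w 91.5
[ 603.84081474 -251.03858672  214.95254648]
tab top cell 435 [ 83.3 -73.8 140.3] [111.4 -63.9 157.4] [ 99.2 -68.6 154.5] tool [-0.9  2.5 60.9]
coupler [ 50. -32. 104.] [130.4  26.2 111.8] ((90.10374450683594, -2.685413360595703), (58.42377471923828, 79.95835876464844), 88.86832427978516)
((94.31981658935547, -2.806591033935547), (61.3372917175293, 57.94776916503906), 0.05532899126410484)
```

View pics/w5.png

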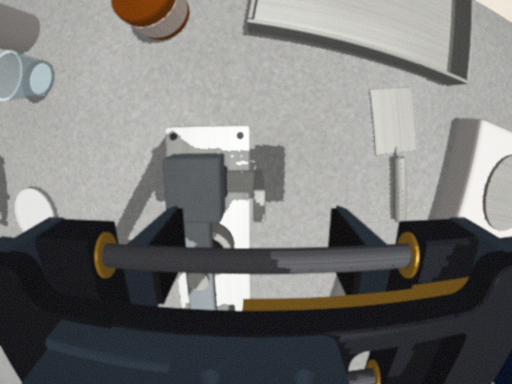

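The latch tab's top face is at about (263,190), 2.5 mm toward tool +y. Coupler and tab agree with the cell pose to about 3 mm. I'll descend and grip.

servo_tool(
  plan=[
    [[-0.5,2.5,0,0,0,0,0.6],[-0.5,2.5,30,0,0,0,0.6],[-0.5,2.5,60,0,0,0,0.5],[-0.5,2.5,80,0,0,0,0.4],[-0.5,2.5,95,0,0,0,0.3],[-0.5,2.5,95,0,0,0,0],[-0.5,2.5,95,0,0,0,0],[-0.5,2.5,95,0,0,0,0],[-0.5,2.5,95,0,0,0,0],[-0.5,2.5,95,0,0,0,0],[-0.5,2.5,95,0,0,0,0],[-0.5,2.5,95,0,0,0,0]],
  ],
  squeeze=50,
)

```text
time_s: 10.55
ee_pos: [604.0, -252.8, 120.7]
ee_rot: [-179.9, -0.1, 9.3]
force: [0.5, 3.2, 4.0]
gripper_width: 9.6
```

```bash
python3 - <<'E'
from h import *
apply([-.5,2.5,95,0,0,0]); s=st(); p0,R0=cmd(); print(p0)
g=R.from_euler('z',9.3,degrees=True).as_matrix()
ex,ey=g[:,0],g[:,1]
P=p0-13*ey; H=CELL-2.7*ey+ex*-120.+np.array([0,0,95.])
L=[rel(p0,R0,p0-ey*k,R0) for k in(4,8,13)]
for th in np.linspace(0,.42,9)[1:]:
    Rd=R.from_rotvec(-ey*th).as_matrix(); L.append(rel(p0,R0,H+Rd@(P-H),Rd@R0))
show(L)
E
```

```text
10.55 q [-23.8  29.1  86.1   0.1  64.7  56.9] p [ 604.  -252.8  120.7] [-1.7993e+02 -6.0000e-02  9.2900e+00] F [0.5 3.2 4. ] w 9.6
[ 603.75122351 -253.56376773  119.95193893]
[-0.0, 4.0, -0.0, 0.0, 0.0, 0.0]
[-0.0, 8.0, -0.0, 0.0, 0.0, 0.0]
[-0.0, 13.0, -0.0, 0.0, 0.0, 0.0]
[-1.6, 13.0, -11.5, -0.0, 0.052, -0.0]
[-3.8, 13.0, -22.9, -0.0, 0.105, -0.0]
[-6.6, 13.0, -34.1, -0.0, 0.157, -0.0]
[-10.0, 13.0, -45.2, -0.0, 0.21, -0.0]
[-14.0, 13.0, -56.1, -0.0, 0.262, -0.0]
[-18.5, 13.0, -66.8, -0.0, 0.315, -0.0]
[-23.6, 13.0, -77.2, -0.0, 0.367, -0.0]
[-29.2, 13.0, -87.3, -0.0, 0.42, -0.0]
```

servo_tool(
  plan=[
    [[0,3,0,0,0,0,0],[0,6,0,0,0,0,0],[0,9,0,0,0,0,0],[0,12,0,0,0,0,0],[0,13,0,0,0,0,0],[0,13,0,0,0,0,0],[0,13,0,0,0,0,0]],
  ],
)

```text
time_s: 11.25
ee_pos: [605.9, -265.0, 120.5]
ee_rot: [-179.8, -0.0, 9.3]
force: [-1.6, 6.8, 6.4]
gripper_width: 9.6
```

```bash
python3 - <<'E'
from h import *
apply([0,13,0,0,0,0]); s=st();print(cmd()[0])
E
```

```text
11.25 q [-24.7  29.8  85.1   0.2  65.2  55.9] p [ 605.9 -265.   120.5] [-1.7983e+02 -4.0000e-02  9.2900e+00] F [-1.6  6.8  6.4] w 9.6
[ 605.8581126  -266.39190122  119.94882948]
```

servo_tool(
  plan=[
    [[-0.8,0,-5.8,0,0.026,0,0],[-1.6,0,-11.5,0,0.052,0,0],[-1.6,0,-11.5,0,0.052,0,0]],
  ],
)

```text
time_s: 11.55
ee_pos: [604.3, -265.1, 131.4]
ee_rot: [-179.8, -3.1, 9.3]
force: [3.9, 8.5, -1.9]
gripper_width: 9.6
```

```bash
python3 - <<'E'
from h import *
apply([-1.6,0,-11.5,0,.052,0]); p0,R0=cmd()
g=R.from_euler('z',9.3,degrees=True).as_matrix(); ex,ey=g[:,0],g[:,1]
H=CELL-2.7*ey+ex*-120.+np.array([0,0,95.]); L=[]
for th in np.linspace(0,.368,8)[1:]:
    Rd=R.from_rotvec(-ey*th).as_matrix(); L.append(rel(p0,R0,H+Rd@(p0-H),Rd@R0))
show(L)
E
```

```text
[-1.6, -0.0, -11.5, -0.0, 0.053, -0.0]
[-3.8, -0.0, -22.9, -0.0, 0.105, -0.0]
[-6.7, -0.0, -34.1, -0.0, 0.158, -0.0]
[-10.1, -0.0, -45.2, -0.0, 0.21, -0.0]
[-14.1, -0.0, -56.1, -0.0, 0.263, -0.0]
[-18.6, -0.0, -66.8, -0.0, 0.315, -0.0]
[-23.7, -0.0, -77.3, -0.0, 0.368, -0.0]
```

servo_tool(
  plan=[
    [[-0.8,0,-5.8,0,0.026,0,0],[-1.6,0,-11.5,0,0.053,0,0],[-2.7,0,-17.2,0,0.079,0,0],[-3.8,0,-22.9,0,0.105,0,0],[-5.2,0,-28.5,0,0.131,0,0],[-6.7,0,-34.1,0,0.158,0,0],[-8.4,0,-39.7,0,0.184,0,0],[-10.1,0,-45.2,0,0.21,0,0],[-12.1,0,-50.7,0,0.237,0,0],[-14.1,0,-56.1,0,0.263,0,0],[-16.3,0,-61.5,0,0.289,0,0],[-18.6,0,-66.8,0,0.315,0,0],[-21.1,0,-72,0,0.342,0,0],[-23.7,0,-77.3,0,0.368,0,0],[-23.7,0,-77.3,0,0.368,0,0],[-23.7,0,-77.3,0,0.368,0,0],[-23.7,0,-77.3,0,0.368,0,0]],
  ],
)

```text
time_s: 13.25
ee_pos: [577.3, -269.6, 207.3]
ee_rot: [-179.8, -24.1, 9.3]
force: [4.7, 8.1, 1.5]
gripper_width: 9.8
```

```bash
python3 - <<'E'
from lf2 import *
s=st(); Tp,TR=s['ee_pos'],rp(s['ee_rot'])
cam('wrist','w6.png');cam('side','side6.png');cam('scene','scene6.png')
for n in('side6','scene6'): lens(n)
g=R.from_euler('z',-9.3,degrees=True).as_matrix()
for n in('side6','scene6','w6'):
    f=dict(np.load(f'pics/{n}.png.npz')); X=(wpts(f,Tp,TR)[1] if n[0]=='w' else pts(f)).reshape(-1,3); L=(X-CELL)@g.T
    m=np.all((L>[-60,-25,100])&(L<[110,25,230]),1); 
    print(n,m.sum(), 'arm slope deg',np.degrees(np.arctan(np.polyfit(L[m][:,0],L[m][:,2],1)[0])).round(1))
    m=np.all((L>[60,-20,100])&(L<[105,20,250]),1); print(' coupler z',np.percentile(L[m][:,2],[5,50,95]).round(), L[m].mean(0).round())
a=cv2.imread('pics/scene6.png');b=cv2.imread('pics/side6.png')
cv2.imwrite('pics/z6.png',np.hstack([cv2.resize(x,(400,420),interpolation=cv2.INTER_CUBIC) for x in(a[120:270,150:300],b[130:330,190:370])]))
E
```

```text
13.25 q [-34.8  15.8  98.7  22.   49.9  34. ] p [ 577.3 -269.6  207.3] [-179.8   -24.09    9.27] F [4.7 8.1 1.5] w 9.8
side6 595 az -91.6 tilt 18.85 1.45 [506.1 174.3 186.2]
scene6 149 az -91.42 tilt 17.73 2.15 [505.6 169.9 183.1]
side6 537 arm slope deg 28.1
 coupler z [190. 199. 207.] [ 83.   0. 199.]
scene6 307 arm slope deg 28.1
 coupler z [188. 198. 206.] [ 83.   1. 198.]
w6 4381 arm slope deg 23.8
 coupler z [192. 201. 208.] [ 84.   1. 201.]
```

View pics/z6.png

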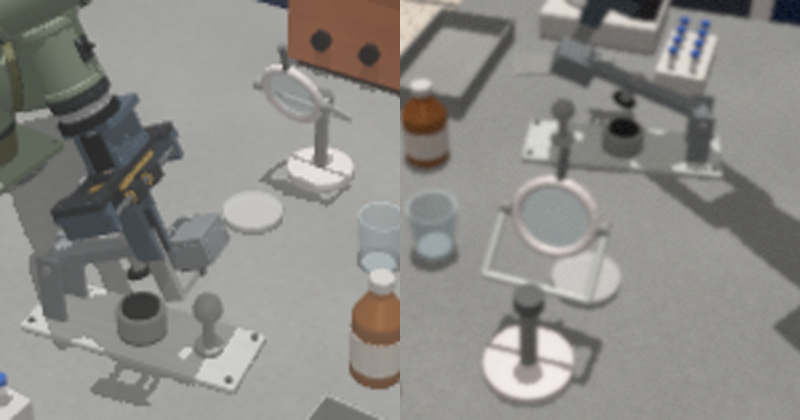

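The arm is off the ball, at about (208,305) in the zoomed view, with the coupler about 90 mm up. The lens still faces the seat. I'll let it settle and check again.

servo_tool(
  plan=[
    [[0,0,0,0,0,0,0],[0,0,0,0,0,0,0],[0,0,0,0,0,0,0],[0,0,0,0,0,0,0],[0,0,0,0,0,0,0],[0,0,0,0,0,0,0],[0,0,0,0,0,0,0],[0,0,0,0,0,0,0]],
  ],
)

```text
time_s: 14.2
ee_pos: [577.3, -269.6, 207.2]
ee_rot: [-179.8, -24.1, 9.3]
force: [3.2, 8.1, 1.5]
gripper_width: 10.1
```

```bash
python3 - <<'E'
from lf2 import *
st()
cam('side','side7.png');cam('scene','scene7.png'); lens('side7');lens('scene7')
g=R.from_euler('z',-9.3,degrees=True).as_matrix()
for n in('side7','scene7'):
    L=(pts(dict(np.load(f'pics/{n}.png.npz'))).reshape(-1,3)-CELL)@g.T
    m=np.all((L>[60,-20,100])&(L<[105,20,250]),1); print(L[m].mean(0).round(1))
print(job_done())
E
```

```text
14.2 q [-34.7  15.8  98.7  22.   49.9  34. ] p [ 577.3 -269.6  207.2] [-179.8   -24.08    9.29] F [3.2 8.1 1.5] w 10.1
side7 595 az -92.08 tilt 19.01 1.33 [506.  174.3 186.4]
scene7 154 az -91.48 tilt 18.34 2.04 [505.6 169.6 183.3]
[ 82.6  -0.  199.3]
[ 83.   -0.2 197.8]
the job is handed in; nothing more can be done
None
```

I aimed the magnifier at the sample seat by its pin and let it go. I then pulled the latch out about 12–13 mm, lifted the hold-down arm off its ball, and handed the job in with the arm still held by the latch handle. It took about 14 s of the 48 s allowed.

- **Lens:** the last two views put its line of sight at azimuth -92.1° and -91.5°, and its tilt at 19.0° and 18.3°. The target was about -91.8° and 19.0°. The side view was the less noisy of the two; the scene view disagrees with it by about 0.6° in both angles.
- **Hold-down arm:** the coupler is about 90 mm above its closed height, against the 60 mm asked. The tool did not drift over the 0.8 s I let it settle. The jaws read 10.1 mm on the 10 mm handle, and the sideways force was a steady 8 N from the latch spring.
- **Arm angle:** the fitted slope read 28° in the two fixed cameras but 24° in the wrist camera, which matches the commanded lift. The coupler height was within about 3 mm in all three.
- **Cell position:** the wrist camera placed the coupler and latch handle about 3 mm further along the cell's -y than the fixed cameras did. That changes the lens aim by less than 0.4°.
- **Other items:** I saw no contact with them in the pictures, but I did not measure their positions again.

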